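# Turn over a brake plate against a coved ledge

## Task

Turn the brake plate over so that its lining faces up, without ever picking it up off the counter. Push it along the counter with the fingertips against the coved steel ledge until it rides up and stands leaning on the ledge, then reach behind its upper edge and push that edge back so that the plate falls over and lies flat on the counter in front of the ledge, lining up. Leave everything else where it is.

Things in the scene. Friction and masses are not known exactly. Their poses are not given: they have to be found in the camera images.
- brake_plate: loose flat metal brake plate, 0.3 to 0.55 kg: backing 90 (own x) by 100 (own y) by 6 mm thick, with a black lining 40 (x) by 80 (y) by 4 mm thick in the middle of one face. Origin at the centre of the backing, half-way through its thickness; own z points out of the plain face. Starts lining down before the ledge, own x roughly towards it, backing 4 to 10 mm above the counter
- ledge: coved steel ledge fixed to the counter, 160 mm long (own y), 60 mm high. Origin on the counter at the middle of its toe, the edge towards the robot; own x points level from the toe into the ledge, away from the robot; z up. The face rises from the toe as a scoop at 40 deg to 15 mm high (18 mm behind the toe), at 50 deg to 33 mm (33 mm behind), at 65 deg to the top edge
- ledge_top (a point): middle of the ledge's rounded top edge, 60 mm high, 46 mm behind the toe; axes as the ledge. A plate pushed along own x rides up the scoop; with its lower edge at the toe it leans on this edge at about 54 deg, upper edge about 75 mm high and 50 mm behind the toe, and stays so when let go. Behind, the back drops straight to the counter; a 3 mm high flange reaches 71 mm behind the toe
- corner0 (a point): corner of the brake plate's backing, half-way through its thickness, at x -45, y -50 mm in the plate's own frame
- corner1 (a point): corner of the brake plate's backing, half-way through its thickness, at x -45, y +50 mm in the plate's own frame
- corner2 (a point): corner of the brake plate's backing, half-way through its thickness, at x +45, y +50 mm in the plate's own frame
- corner3 (a point): corner of the brake plate's backing, half-way through its thickness, at x +45, y -50 mm in the plate's own frame
- crank_arm: worn aluminium crank arm, 195 mm long, 20 mm thick, lying on its side at the left of the ledge; origin under its middle. Bystander: leave it alone
- cog: blackened steel freewheel cog, 78 mm across, 14 mm high, lying at the right of the brake plate; origin under its centre. Bystander: leave it alone
- tire_lever: yellow plastic tire lever, 117 mm long, 6 mm thick, lying behind the ledge; origin under its middle. Bystander: leave it alone
- axle_nut: large steel hexagon nut, 28 mm across, 16 mm high, on the counter at the right of the ledge; origin under its centre. Bystander: leave it alone
- bearing_jar: glass jar 60 mm across, 85 mm high, left rear of the counter; origin under its centre. Bystander: leave it alone
- grease_tin: tin with green band, 80 mm across, 70 mm high, right rear of the counter; origin under its centre. Bystander: leave it alone
- hub_spanner: steel spanner 170 mm long lying at the right front of the counter; origin on its underside. Bystander: leave it alone
Mind the look-alikes: they are no part of the job. There is more than one size of the brake_plate; the job needs the middle-sized.

How it is judged (in metres and radians):
On the way:
1. the plate has been tipped up and stands leaning on the ledge, tipped more than 40 degrees up (angle between brake_plate's own z axis and vertical between 0.7 and 1.5 rad and contact force between brake_plate and ledge above 0.1 N), for 0.2 s.
At the end, for the whole second after the job is handed in: the plate lies flat (within 8 degrees) on the counter with its lining up, at rest, its centre in front of the ledge: not more than 160 mm before the toe and within 70 mm of the ledge's middle sideways (angle between brake_plate's own z axis and vertical above 3 rad and height (world z) of brake_plate below 0.012 m and x of brake_plate in the frame of ledge between -0.16 and 0.01 m and y of brake_plate in the frame of ledge between -0.07 and 0.07 m and linear speed of brake_plate below 0.01 m/s and angular speed of brake_plate below 0.1 rad/s); the robot touches nothing.
It fails at once if the plate is picked up: all four of its corners more than 25 mm above the counter (height (world z) of each of corner0, corner1, corner2, corner3 above 0.025 m).
It fails at once if a bystander is moved by more than 20 mm (distance of any of crank_arm, cog, tire_lever, axle_nut, bearing_jar, grease_tin, hub_spanner from where it was at the start of the episode above 0.02 m).
It also fails if it takes over 51 s, if anything falls off the work surface, if the arm or the gripper's body presses on something with over 40 N, if the wrist force passes 120 N, or if a joint passes its speed limit or range.

## Robot

A 7-joint arm with a two-finger parallel gripper is mounted at the origin on the work surface. World frame = base frame: x ahead of the robot, y to its left, z up, the work surface at z = 0. Lengths are in m, angles in degrees, forces in N, time in s.
With the tool pointing down it reaches from about 0.35 to 0.9 m from the base axis. Payload 19.9 kg.
Tool frame: the origin (TCP) lies at the very end of the fingers, on their centre line; the grasp point (between the pads) lies 19 mm behind it; z points along the fingers, y is the line along which they close (so a half turn about z gives the same grasp; the last joint's range is limited). The gripper opens to 94 mm and grips with 3 to 60 N. Pads are 16 mm wide; open, the fingers measure 119 mm over their backs; the gripper's body (75 mm by 177 mm) begins 78 mm behind the grasp point.
Start: joints at [64.716, 23.915, -0.59, 92.452, 0.269, 63.638, -3.037], TCP at [0.243, -0.576, 0.205] pointing down, gripper open.
Joint ranges: [-161.28, 161.28], [-22.2, 115.67], [-73.04, 71.86], [3.21, 147.25], [-68.34, 248.33], [10.77, 114.83], [-161.83, 161.83]. Speed limits (degrees/s): [108.29, 108.29, 136.94, 136.94, 172.46, 172.46, 172.46].

## Interface

Orientations are given as [roll, pitch, yaw] about the fixed x, y, z axes, in that order (R = Rz(yaw) Ry(pitch) Rx(roll)).
In Python, from cell import monitor, cams, job gives the robot as it stands.
- The arm moves only by the shell command python3 -m creep 'ROWS' [FORCE]. ROWS is JSON, a list of rows, each an object of numbers: "dx", "dy", "dz": the shift along the tool's x, y, z in m; "rx", "ry", "rz": the turn, a rotation vector about the tool's x, y, z in degrees; "fingers": the closure, from -1 (fully open) to 1 (shut), so that 0 is half open. In form: [{"dx": .., "dy": .., "dz": .., "rx": .., "ry": .., "rz": .., "fingers": ..}, ...]. A call has 1 to 12 rows; each row is the pose to reach, as a shift and turn from the pose commanded when the call began, along the tool's axes at that moment; what a row does not reach only later rows make up. A row lasts 1/12 s, in which the tool goes at most 41.7 mm and 7.16 degrees, less where a joint would pass 70% of its speed; a pose out of reach is approached as far as the arm can. A call with a gripper value outside its range is refused whole. The fingers move at their own pace and stop on an object; FORCE is the grip in N (left out, the last holds). Time passes only in rows, so rows that repeat a pose let the fingers close. It gives the time, the measured TCP pose, the force, the opening and the grip force at its end, in the units of the state.
- monitor.state(): the state, without advancing time (a new reading comes with each control period).
- cams.get_image(name): name is "scene" or "top" or "wrist"; returns the picture (400x640x3 uint8, red, green, blue); there is no depth.
- cams.calibration(name): a dict with "intrinsics" (3x3 intrinsics, pixels), "dist" ([k1, k2, p1, p2, k3] as OpenCV has them; the pictures are not rectified), "xyz" and "orientation" of the camera in the world; the wrist camera has in their place "mount" (4x4, takes a point from camera to tool coordinates, whose origin is the TCP and whose axes are the flange's). Camera axes: x right, y up, looking along -z (the intrinsics and any distortion apply to the point x, -y, -z); pixel columns grow to the right and rows downward; lengths in m; the calibration is good to about 2 mm. A picture is of the moment at which its call begins: read the wrist's pose just before it. calibration takes no time and is no camera call.
- job.close_job(): hands the job in; it is judged then, once.
The state is a dict: "clock": time; "joint_positions": joint angles; "joint_vel": joint speeds; "effort": joint torques, N m; "tcp_pos": TCP position; "eef_rot": TCP orientation; "ft_force": force on the tool from outside, world axes, zero at the start; "moment": the same for the moment, N m; "gripper_width": finger opening in m; "grasp_force": force on a finger pad.
Only numpy, scipy, OpenCV 4.12 (cv2) and the standard library are available. Lean on these libraries where they do the work, as an engineer would, in place of code of your own. Each camera call takes 0.05 s, during which the arm holds its last target. There are 200 camera calls.

## Working session

There is one attempt and no reset: what is moved stays moved. The work goes in short steps, Python scripts to look and compute and a shell command to move; the robot and the scene stay as the last step left them, time stands still between calls to the robot, and variables do not carry over. Pictures are saved under pics/ and viewed, at most 10 in all, crops included, and the job is handed in when it is done.

```bash
ls; mkdir -p pics
cat > h.py <<'E'
import numpy as np, cv2
from scipy.spatial.transform import Rotation as R
from cell import monitor, cams, job
def ray(name,uv):
    c=cams.calibration(name); K=np.array(c["intrinsics"],float); d=np.array(c["dist"],float)
    p=cv2.undistortPoints(np.array(uv,float).reshape(-1,1,2),K,d).reshape(-1,2)
    v=np.c_[p[:,0],-p[:,1],-np.ones(len(p))]
    if "mount" in c:
        s=monitor.state(); Rt=R.from_euler('xyz',s["eef_rot"],degrees=True).as_matrix(); M=np.array(c["mount"])
        return Rt@M[:3,3]+np.array(s["tcp_pos"]), v@(Rt@M[:3,:3]).T
    Rc=R.from_euler('xyz',c["orientation"],degrees=True).as_matrix()
    return np.array(c["xyz"],float), v@Rc.T
def onplane(name,uv,z):
    o,v=ray(name,uv); return o+v*((z-o[2])/v[:,2])[:,None]
def shot(name,f):
    im=cams.get_image(name)[:,:,::-1].copy(); cv2.imwrite(f,im); return im
E
python3 - <<'E'
from h import *
print(monitor.state()); print(cams.calibration("top"),cams.calibration("wrist"))
a=shot("top","pics/top.png"); b=shot("scene","pics/scene.png")
E
```

```text
pics
{'clock': 0.0, 'joint_positions': array([64.71627051, 23.94781263, -0.59074266, 92.48562729,  0.26938172,
       63.63833601, -3.03871967]), 'joint_vel': array([ 0.06931049, -0.01581324, -0.06522034, -0.01146339, -0.12013034,
        0.13177726,  0.07053597]), 'effort': array([ 1.70736994e-04, -8.51249313e+01,  6.39081728e-01, -4.25986183e+01,
       -4.87773155e-02,  1.87211955e-02,  1.78347595e-04]), 'tcp_pos': array([ 0.24310516, -0.57536731,  0.20482697]), 'eef_rot': array([-1.79929779e+02,  5.16942195e-03,  2.29048165e+01]), 'ft_force': array([ 0.14647667,  0.42806079, -0.45089151]), 'moment': array([ 0.06382855, -0.01425747,  0.01172984]), 'grasp_force': 0.0, 'gripper_width': 0.09382001815183731}
{'intrinsics': array([[436.8478288 ,   0.        , 316.81217082],
       [  0.        , 436.8478288 , 201.63405876],
       [  0.        ,   0.        ,   1.        ]]), 'dist': array([0.01430854, 0.        , 0.        , 0.        , 0.        ]), 'xyz': array([ 0.47001713, -0.00340613,  1.39110503]), 'orientation': array([  3.14870106,  -1.05312949, -90.88996002])} {'intrinsics': array([[339.00446519,   0.        , 318.7272975 ],
       [  0.        , 339.00446519, 201.45450231],
       [  0.        ,   0.        ,   1.        ]]), 'dist': array([-0.06272089,  0.        ,  0.        ,  0.        ,  0.        ]), 'mount': array([[ 5.94144120e-04,  9.65425113e-01,  2.60679876e-01,
         7.58461626e-02],
       [ 9.99999678e-01, -7.14184782e-04,  3.65766616e-04,
         1.48890904e-04],
       [ 5.39293877e-04,  2.60679575e-01, -9.65425227e-01,
        -1.80319666e-01],
       [ 0.00000000e+00,  0.00000000e+00,  0.00000000e+00,
         1.00000000e+00]])}
```

View pics/top.png

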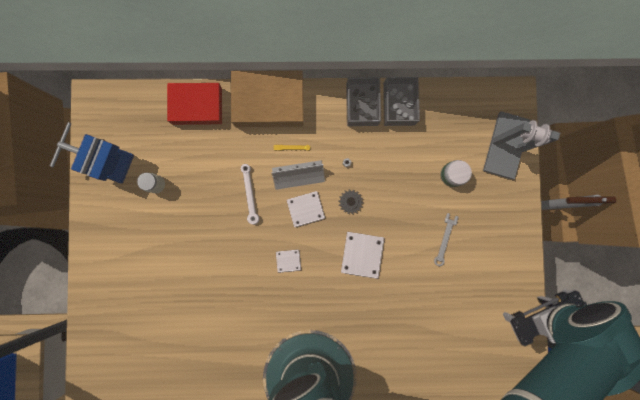

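View pics/scene.png

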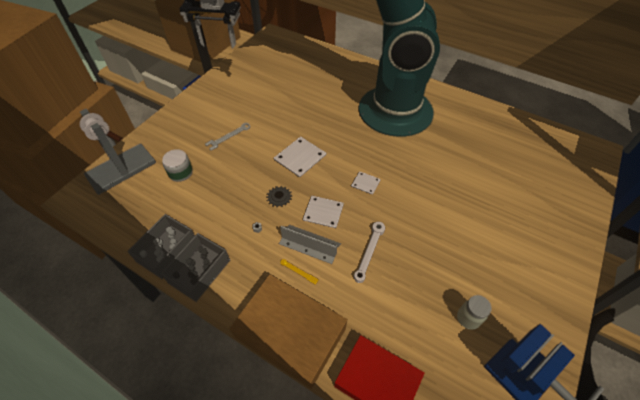

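The top view shows three plates: (306,209) about 32 px across, (289,261) about 22 px and (363,255) about 40 px. The first is the middle-sized one and lies before the ledge at (298,174), so it fits. I'll measure it and confirm in a crop.

Run:
```python
from h import *
im=cv2.imread("pics/top.png"); hsv=cv2.cvtColor(im,cv2.COLOR_BGR2HSV)
m=((hsv[...,1]<45)&(hsv[...,2]>120)).astype(np.uint8)*255
m=cv2.morphologyEx(m,cv2.MORPH_CLOSE,np.ones((5,5)))
cs,_=cv2.findContours(m,cv2.RETR_EXTERNAL,cv2.CHAIN_APPROX_NONE)
for c in cs:
    if cv2.contourArea(c)>200:
        r=cv2.minAreaRect(c); b=cv2.boxPoints(r); 
        if 230<r[0][0]<400 and 150<r[0][1]<290:
            P=onplane("top",b,0.01); e=np.diff(np.r_[P,P[:1]],axis=0)
            print(np.round(r[0]),"box",b.round(0).tolist(),"\n centre",P.mean(0).round(4),"sides",np.linalg.norm(e,axis=1).round(4),"ang",np.degrees(np.arctan2(e[:,1],e[:,0])).round(1))
cv2.imwrite("pics/crop.png",cv2.resize(im[130:290,235:395],None,fx=3.7,fy=3.7,interpolation=cv2.INTER_CUBIC))
```

```text
[288. 261.] box [[276.0, 251.0], [299.0, 249.0], [300.0, 270.0], [277.0, 272.0]] 
 centre [0.3618 0.0633 0.01  ] sides [0.0724 0.0645 0.0722 0.0644] ang [ -85.8 -175.5   94.1    4.6]
[362. 255.] box [[341.0, 272.0], [347.0, 231.0], [384.0, 237.0], [378.0, 278.0]] 
 centre [ 0.3762 -0.1708  0.01  ] sides [0.1295 0.1186 0.1296 0.118 ] ang [ -10.2 -100.   169.5   80. ]
[305. 209.] box [[286.0, 199.0], [317.0, 191.0], [325.0, 218.0], [294.0, 227.0]] 
 centre [0.5235 0.0063 0.01  ] sides [0.1013 0.091  0.101  0.0907] ang [ -74.8 -165.   105.    15.2]
[250. 193.] box [[240.0, 164.0], [252.0, 163.0], [259.0, 223.0], [248.0, 224.0]] 
 centre [0.5748 0.1822 0.01  ] sides [0.0356 0.19   0.0354 0.1898] ang [ -83.7 -173.5   96.1    6.6]
```

View pics/crop.png

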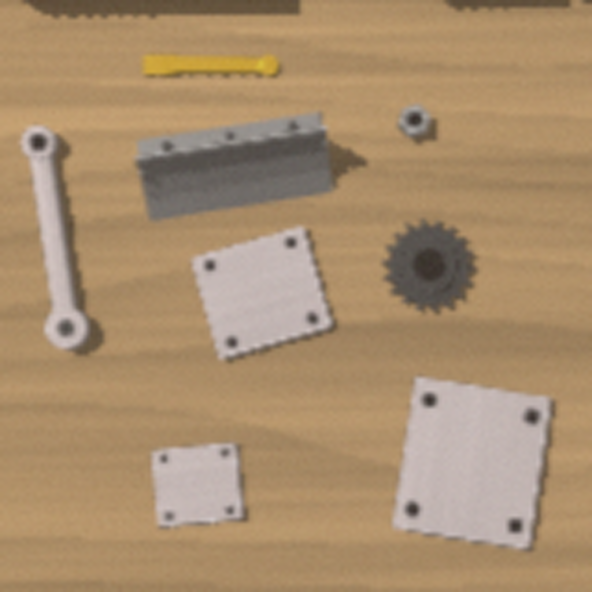

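The crop shows the middle plate (sides measured 101 x 91 mm, matching) with the ledge's toe running from about (150,218) to (332,187) in crop pixels. Neighbours are the cog, the nut and the yellow lever.

```bash
python3 - <<'E'
from h import *
f=lambda u:(np.array(u)+.5)/3.7-.5+np.array([235,130])
T=onplane("top",f([[150,219],[332,188]]),0.0); print("toe",T.round(4),np.linalg.norm(T[1]-T[0]))
d=T[0]-T[1]; yaw=np.degrees(np.arctan2(d[1],d[0]))-90; O=T.mean(0); print("ledge yaw",yaw,"mid",O)
RL=R.from_euler('z',yaw,degrees=True).as_matrix()
P=np.array([.5235,.0063,0]); print("plate in ledge",RL.T@(P-O))
print("cog",onplane("top",f([[430,265]]),.014),"nut",onplane("top",f([[415,122]]),.016),"lever",onplane("top",f([[145,65],[280,65]]),.006))
for x in(-.2,-.12,0,.05,.1):print(x,O+RL@[x,0,0])
tops=onplane("top",f([[142,160],[325,128]]),.06);print("top edge",[RL.T@(t-O) for t in tops])
E
python3 -m creep '[{"dz":-0.01}]' | head -c 600
```

```text
toe [[ 0.589   0.102   0.    ]
 [ 0.6137 -0.0554  0.    ]] 0.15929061146827625
ledge yaw 8.918509829767757 mid [0.60133019 0.02329976 0.        ]
plate in ledge [-0.07952468 -0.00472825  0.        ]
cog [[ 0.54501443 -0.13755478  0.014     ]] nut [[ 0.66785863 -0.12690398  0.016     ]] lever [[ 0.72174248  0.10443048  0.006     ]
 [ 0.72034488 -0.01197322  0.006     ]]
-0.2 [ 0.40374822 -0.00770615  0.        ]
-0.12 [0.48278101 0.00469621 0.        ]
0 [0.60133019 0.02329976 0.        ]
0.05 [0.65072568 0.03105124 0.        ]
0.1 [0.70012117 0.03880271 0.        ]
top edge [array([0.04356402, 0.07436885, 0.06      ]), array([ 0.04440627, -0.0793003 ,  0.06      ])]schema error: expected keys dx, dy, dz, rx, ry, rz, fingers
```

```bash
cat >> h.py <<'E'
O=np.array([.6013,.0233,0]); YAW=8.9; RL=R.from_euler('z',YAW,degrees=True)
def goto(x,y,z,pitch=0):
    "shift/turn in tool axes to a pose given in the ledge frame, tool down"
    s=monitor.state(); R0=R.from_euler('xyz',s["eef_rot"],degrees=True)
    Rt=RL*R.from_euler('xyz',[180,pitch,0],degrees=True)
    p=O+RL.apply([x,y,z])
    print("d",R0.inv().apply(p-s["tcp_pos"]).round(4),"r",(R0.inv()*Rt).as_rotvec(degrees=True).round(2),"tcp in ledge",RL.inv().apply(s["tcp_pos"]-O).round(4),"F",s["ft_force"].round(1),"t",s["clock"])
E
python3 -c "
from h import *
goto(-.165,-.007,.15)"
```

```text
d [ 0.4012 -0.4452  0.0553] r [-6.000e-02  1.000e-02  1.401e+01] tcp in ledge [-0.4465 -0.5361  0.2049] F [ 1.  -0.2  0. ] t 0.1
```

```bash
python3 -m creep '[{"dx":0.2,"dy":-0.22,"dz":0,"rx":0,"ry":0,"rz":14,"fingers":0},{"dx":0.2,"dy":-0.22,"dz":0,"rx":0,"ry":0,"rz":14,"fingers":0},{"dx":0.2,"dy":-0.22,"dz":0,"rx":0,"ry":0,"rz":14,"fingers":0},{"dx":0.2,"dy":-0.22,"dz":0,"rx":0,"ry":0,"rz":14,"fingers":0},{"dx":0.2,"dy":-0.22,"dz":0,"rx":0,"ry":0,"rz":14,"fingers":0},{"dx":0.2,"dy":-0.22,"dz":0,"rx":0,"ry":0,"rz":14,"fingers":0},{"dx":0.2,"dy":-0.22,"dz":0,"rx":0,"ry":0,"rz":14,"fingers":0},{"dx":0.2,"dy":-0.22,"dz":0,"rx":0,"ry":0,"rz":14,"fingers":0},{"dx":0.2,"dy":-0.22,"dz":0,"rx":0,"ry":0,"rz":14,"fingers":0},{"dx":0.2,"dy":-0.22,"dz":0,"rx":0,"ry":0,"rz":14,"fingers":0},{"dx":0.2,"dy":-0.22,"dz":0,"rx":0,"ry":0,"rz":14,"fingers":0},{"dx":0.2,"dy":-0.22,"dz":0,"rx":0,"ry":0,"rz":14,"fingers":0}]'; python3 -c "
from h import *
goto(-.165,-.007,.12)"
```

```text
clock: 1.1
tcp_pos: [0.3413, -0.2963, 0.2053]
eef_rot: [-180.0, 0.0, 8.8]
ft_force: [0.1, -0.7, 0.3]
gripper_width: 0.0468
grasp_force: 0.0
d [ 0.1408 -0.2688  0.0853] r [-0.01  0.02 -0.1 ] tcp in ledge [-0.3063 -0.2755  0.2053] F [ 0.1 -0.7  0.3] t 1.1
```

```bash
python3 -m creep '[{"dx":0.14,"dy":-0.269,"dz":0.085,"rx":0,"ry":0,"rz":0,"fingers":0},{"dx":0.14,"dy":-0.269,"dz":0.085,"rx":0,"ry":0,"rz":0,"fingers":0},{"dx":0.14,"dy":-0.269,"dz":0.085,"rx":0,"ry":0,"rz":0,"fingers":0},{"dx":0.14,"dy":-0.269,"dz":0.085,"rx":0,"ry":0,"rz":0,"fingers":0},{"dx":0.14,"dy":-0.269,"dz":0.085,"rx":0,"ry":0,"rz":0,"fingers":0},{"dx":0.14,"dy":-0.269,"dz":0.085,"rx":0,"ry":0,"rz":0,"fingers":0},{"dx":0.14,"dy":-0.269,"dz":0.085,"rx":0,"ry":0,"rz":0,"fingers":0},{"dx":0.14,"dy":-0.269,"dz":0.085,"rx":0,"ry":0,"rz":0,"fingers":0},{"dx":0.14,"dy":-0.269,"dz":0.085,"rx":0,"ry":0,"rz":0,"fingers":0},{"dx":0.14,"dy":-0.269,"dz":0.085,"rx":0,"ry":0,"rz":0,"fingers":0},{"dx":0.14,"dy":-0.269,"dz":0.085,"rx":0,"ry":0,"rz":0,"fingers":0}]'; python3 -c "
from h import *
goto(-.165,-.007,.004)
shot('wrist','pics/w1.png')"
```

```text
clock: 2.02
tcp_pos: [0.4385, -0.009, 0.1203]
eef_rot: [-180.0, 0.0, 8.8]
ft_force: [0.3, -0.1, -0.4]
gripper_width: 0.047
grasp_force: 0.0
d [0.0009 0.0003 0.1163] r [-0.    0.03 -0.08] tcp in ledge [-0.1658 -0.0067  0.1203] F [ 0.3 -0.1 -0.4] t 2.0167
```

View pics/w1.png

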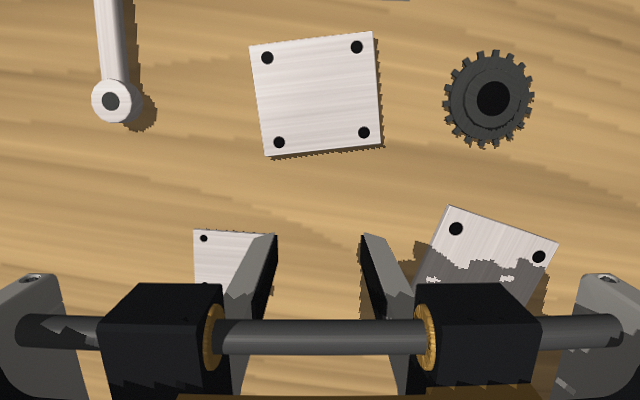

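The wrist view shows the plate with corners (249,46), (372,31), (383,145), (264,156), ahead of the fingers; the other plates are clear of the fingertips.

```bash
python3 -c "
from h import *
P=onplane('wrist',[[249,46],[372,31],[383,145],[264,156]],.01)
L=RL.inv().apply(P-O);print(L.round(4),L.mean(0),np.linalg.norm(np.diff(L,axis=0),axis=1))"
python3 -m creep '[{"dx":0,"dy":0,"dz":0.04,"rx":0,"ry":0,"rz":0,"fingers":0},{"dx":0,"dy":0,"dz":0.08,"rx":0,"ry":0,"rz":0,"fingers":0},{"dx":0,"dy":0,"dz":0.1,"rx":0,"ry":0,"rz":0,"fingers":0},{"dx":0,"dy":0,"dz":0.112,"rx":0,"ry":0,"rz":0,"fingers":0},{"dx":0,"dy":0,"dz":0.116,"rx":0,"ry":0,"rz":0,"fingers":0},{"dx":0,"dy":0,"dz":0.116,"rx":0,"ry":0,"rz":0,"fingers":0}]'
```

```text
[[-0.0393  0.0488  0.01  ]
 [-0.0283 -0.0495  0.01  ]
 [-0.1187 -0.0619  0.01  ]
 [-0.128   0.04    0.01  ]] [-0.07859158 -0.00563784  0.01      ] [0.09892299 0.09130031 0.10235884]
clock: 2.57
tcp_pos: [0.4382, -0.0087, 0.0041]
eef_rot: [-180.0, 0.1, 8.8]
ft_force: [-0.7, 0.2, 0.1]
gripper_width: 0.0471
grasp_force: 0.0
```

```bash
python3 -m creep '[{"dx":0.015,"dy":0,"dz":0,"rx":0,"ry":0,"rz":0,"fingers":0},{"dx":0.026,"dy":0,"dz":0,"rx":0,"ry":0,"rz":0,"fingers":0},{"dx":0.032,"dy":0,"dz":0,"rx":0,"ry":0,"rz":0,"fingers":0},{"dx":0.038,"dy":0,"dz":0,"rx":0,"ry":0,"rz":0,"fingers":0},{"dx":0.044,"dy":0,"dz":0,"rx":0,"ry":0,"rz":0,"fingers":0},{"dx":0.05,"dy":0,"dz":0,"rx":0,"ry":0,"rz":0,"fingers":0},{"dx":0.056,"dy":0,"dz":0,"rx":0,"ry":0,"rz":0,"fingers":0},{"dx":0.062,"dy":0,"dz":0,"rx":0,"ry":0,"rz":0,"fingers":0},{"dx":0.068,"dy":0,"dz":0,"rx":0,"ry":0,"rz":0,"fingers":0},{"dx":0.074,"dy":0,"dz":0,"rx":0,"ry":0,"rz":0,"fingers":0},{"dx":0.08,"dy":0,"dz":0,"rx":0,"ry":0,"rz":0,"fingers":0},{"dx":0.086,"dy":0,"dz":0,"rx":0,"ry":0,"rz":0,"fingers":0}]'; python3 -c "
from h import *
goto(-.01,-.007,.004)
shot('wrist','pics/w2.png')"
```

```text
clock: 3.57
tcp_pos: [0.522, 0.0049, 0.0043]
eef_rot: [180.0, 0.2, 8.9]
ft_force: [-10.7, -1.9, -2.6]
gripper_width: 0.0465
grasp_force: 5.4
d [0.0712 0.001  0.    ] r [ 0.01  0.19 -0.04] tcp in ledge [-0.0812 -0.0059  0.0043] F [-10.7  -1.9  -2.6] t 3.5667
```

View pics/w2.png

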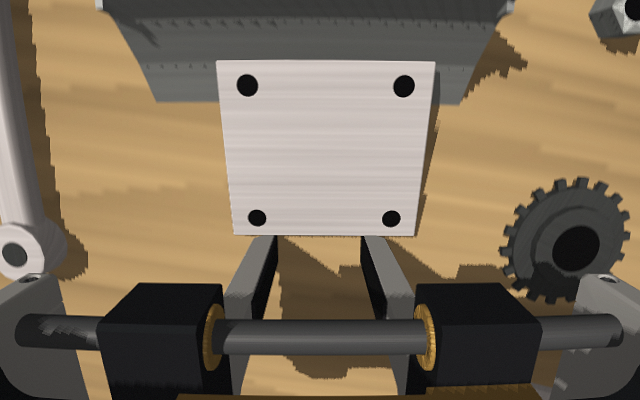

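The plate is squared up (lower edge at row 235, upper edge at row 60) and has started up the scoop. Pushing on.

```bash
python3 -m creep '[{"dx":0.006,"dy":0,"dz":0,"rx":0,"ry":0,"rz":0,"fingers":0},{"dx":0.012,"dy":0,"dz":0,"rx":0,"ry":0,"rz":0,"fingers":0},{"dx":0.018,"dy":0,"dz":0,"rx":0,"ry":0,"rz":0,"fingers":0},{"dx":0.024,"dy":0,"dz":0,"rx":0,"ry":0,"rz":0,"fingers":0},{"dx":0.03,"dy":0,"dz":0,"rx":0,"ry":0,"rz":0,"fingers":0},{"dx":0.036,"dy":0,"dz":0,"rx":0,"ry":0,"rz":0,"fingers":0},{"dx":0.041,"dy":0,"dz":0,"rx":0,"ry":0,"rz":0,"fingers":0},{"dx":0.046,"dy":0,"dz":0,"rx":0,"ry":0,"rz":0,"fingers":0},{"dx":0.051,"dy":0,"dz":0,"rx":0,"ry":0,"rz":0,"fingers":0},{"dx":0.056,"dy":0,"dz":0,"rx":0,"ry":0,"rz":0,"fingers":0},{"dx":0.06,"dy":0,"dz":0,"rx":0,"ry":0,"rz":0,"fingers":0},{"dx":0.06,"dy":0,"dz":0,"rx":0,"ry":0,"rz":0,"fingers":0}]'; python3 -c "
from h import *
goto(-.01,-.007,.004)
shot('wrist','pics/w3.png')"
```

```text
clock: 4.62
tcp_pos: [0.5827, 0.0144, 0.0046]
eef_rot: [180.0, 0.1, 8.9]
ft_force: [-4.3, -1.2, 0.2]
gripper_width: 0.0471
grasp_force: 1.6
d [0.0098 0.0011 0.0006] r [ 0.01  0.05 -0.02] tcp in ledge [-0.0198 -0.0059  0.0046] F [-4.3 -1.2  0.2] t 4.6167
```

View pics/w3.png

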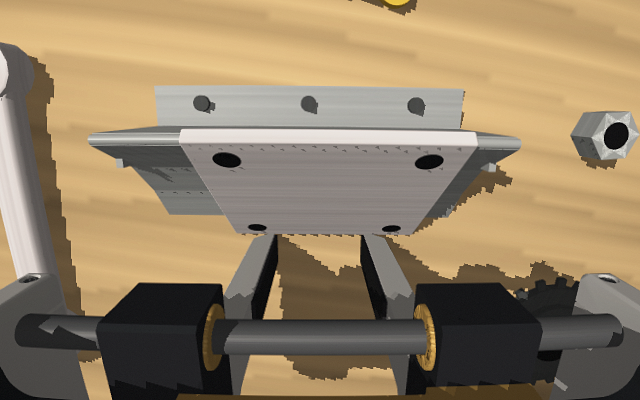

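The plate stands at the ledge, lower edge (row 235) about 10 mm short of the toe (row 214). A little further, then let go backwards.

```bash
python3 -m creep '[{"dx":0.004,"dy":0,"dz":0,"rx":0,"ry":0,"rz":0,"fingers":0},{"dx":0.008,"dy":0,"dz":0,"rx":0,"ry":0,"rz":0,"fingers":0},{"dx":0.011,"dy":0,"dz":0,"rx":0,"ry":0,"rz":0,"fingers":0},{"dx":0.011,"dy":0,"dz":0,"rx":0,"ry":0,"rz":0,"fingers":0},{"dx":0.011,"dy":0,"dz":0,"rx":0,"ry":0,"rz":0,"fingers":0},{"dx":0.011,"dy":0,"dz":0,"rx":0,"ry":0,"rz":0,"fingers":0},{"dx":0.005,"dy":0,"dz":0,"rx":0,"ry":0,"rz":0,"fingers":0},{"dx":-0.005,"dy":0,"dz":0,"rx":0,"ry":0,"rz":0,"fingers":0},{"dx":-0.03,"dy":0,"dz":0,"rx":0,"ry":0,"rz":0,"fingers":0},{"dx":-0.03,"dy":0,"dz":0,"rx":0,"ry":0,"rz":0,"fingers":0}]'; python3 -c "
from h import *
goto(-.05,-.007,.16); goto(.075,-.007,.16); goto(.075,-.007,.066)
shot('wrist','pics/w4.png')"
```

```text
clock: 5.5
tcp_pos: [0.5501, 0.0094, 0.0045]
eef_rot: [180.0, 0.1, 8.9]
ft_force: [-0.0, 0.6, -0.1]
gripper_width: 0.047
grasp_force: 0.0
d [ 0.0025  0.0012 -0.1555] r [ 0.02  0.09 -0.01] tcp in ledge [-0.0527 -0.0058  0.0045] F [-0.   0.6 -0.1] t 5.5
d [ 0.1275  0.0012 -0.1557] r [ 0.02  0.09 -0.01] tcp in ledge [-0.0527 -0.0058  0.0045] F [-0.   0.6 -0.1] t 5.5
d [ 0.1276  0.0012 -0.0617] r [ 0.02  0.09 -0.01] tcp in ledge [-0.0527 -0.0058  0.0045] F [-0.   0.6 -0.1] t 5.5
```

View pics/w4.png

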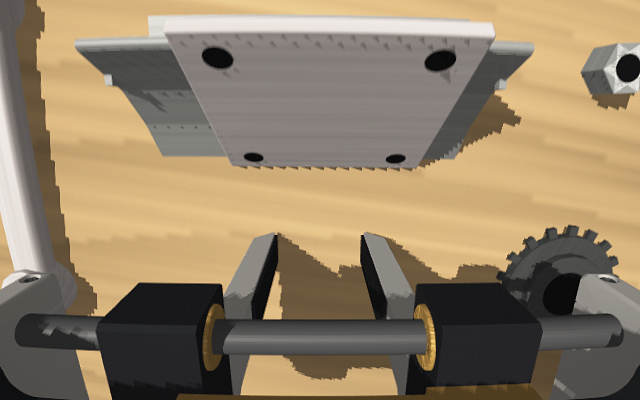

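The plate leans free on the ledge (upper edge at row 18-35, lower edge at row 166). Going up, over and behind.

```bash
python3 -m creep '[{"dx":0,"dy":0,"dz":-0.04,"rx":0,"ry":0,"rz":0,"fingers":0},{"dx":0,"dy":0,"dz":-0.08,"rx":0,"ry":0,"rz":0,"fingers":0},{"dx":0,"dy":0,"dz":-0.115,"rx":0,"ry":0,"rz":0,"fingers":0},{"dx":0,"dy":0,"dz":-0.135,"rx":0,"ry":0,"rz":0,"fingers":0},{"dx":0.02,"dy":0,"dz":-0.135,"rx":0,"ry":0,"rz":0,"fingers":0},{"dx":0.055,"dy":0,"dz":-0.135,"rx":0,"ry":0,"rz":0,"fingers":0},{"dx":0.09,"dy":0,"dz":-0.135,"rx":0,"ry":0,"rz":0,"fingers":0},{"dx":0.12,"dy":0,"dz":-0.135,"rx":0,"ry":0,"rz":0,"fingers":0},{"dx":0.138,"dy":0,"dz":-0.135,"rx":0,"ry":0,"rz":0,"fingers":0},{"dx":0.138,"dy":0,"dz":-0.135,"rx":0,"ry":0,"rz":0,"fingers":0},{"dx":0.138,"dy":0,"dz":-0.135,"rx":0,"ry":0,"rz":0,"fingers":0}]'; python3 -c "
from h import *
goto(.085,-.007,.065)"
```

```text
clock: 6.47
tcp_pos: [0.6901, 0.0319, 0.1392]
eef_rot: [-180.0, -0.0, 8.9]
ft_force: [-0.1, 0.1, -0.6]
gripper_width: 0.0468
grasp_force: 0.0
d [-0.004   0.0018  0.0742] r [-0.03 -0.02  0.02] tcp in ledge [ 0.089  -0.0052  0.1392] F [-0.1  0.1 -0.6] t 6.4667
```

```bash
python3 -m creep '[{"dx":0,"dy":0,"dz":0.03,"rx":0,"ry":0,"rz":0,"fingers":0},{"dx":0,"dy":0,"dz":0.06,"rx":0,"ry":0,"rz":0,"fingers":0},{"dx":0,"dy":0,"dz":0.074,"rx":0,"ry":0,"rz":0,"fingers":0},{"dx":-0.01,"dy":0,"dz":0.074,"rx":0,"ry":0,"rz":0,"fingers":0},{"dx":-0.02,"dy":0,"dz":0.074,"rx":0,"ry":0,"rz":0,"fingers":0},{"dx":-0.025,"dy":0,"dz":0.074,"rx":0,"ry":0,"rz":0,"fingers":0},{"dx":-0.03,"dy":0,"dz":0.074,"rx":0,"ry":0,"rz":0,"fingers":0},{"dx":-0.035,"dy":0,"dz":0.074,"rx":0,"ry":0,"rz":0,"fingers":0},{"dx":-0.04,"dy":0,"dz":0.074,"rx":0,"ry":0,"rz":0,"fingers":0},{"dx":-0.045,"dy":0,"dz":0.074,"rx":0,"ry":0,"rz":0,"fingers":0},{"dx":-0.05,"dy":0,"dz":0.074,"rx":0,"ry":0,"rz":0,"fingers":0}]'; python3 -c "
from h import *
goto(-.01,-.007,.065)
shot('wrist','pics/w5.png'); a=shot('scene','pics/s5.png')
b=cv2.imread('pics/w5.png'); c=cv2.resize(a[150:300,230:400],(454,400),interpolation=cv2.INTER_CUBIC)
cv2.imwrite('pics/m5.png',np.vstack([cv2.resize(b,(480,300)),cv2.resize(c,(480,300))]))"
```

```text
clock: 7.38
tcp_pos: [0.6396, 0.0237, 0.0655]
eef_rot: [-180.0, 0.0, 8.9]
ft_force: [1.4, -0.5, 0.5]
gripper_width: 0.047
grasp_force: 0.5
d [-0.0479  0.0015  0.0005] r [-0.    0.    0.01] tcp in ledge [ 0.0379 -0.0055  0.0655] F [ 1.4 -0.5  0.5] t 7.3833
```

View pics/m5.png

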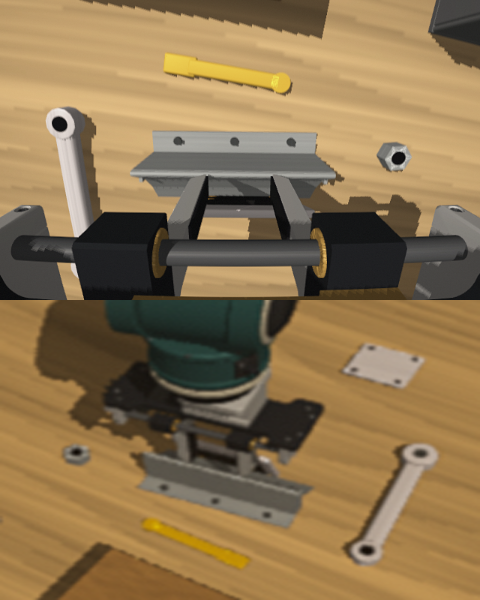

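The wrist view shows the fingertips in front of the ledge edge with the plate's edge between them (row ~210), and a light 1.4 N push; nothing else has moved. Continuing until it is past upright.

```bash
python3 -m creep '[{"dx":-0.006,"dy":0,"dz":0,"rx":0,"ry":0,"rz":0,"fingers":0},{"dx":-0.012,"dy":0,"dz":0,"rx":0,"ry":0,"rz":0,"fingers":0},{"dx":-0.018,"dy":0,"dz":0,"rx":0,"ry":0,"rz":0,"fingers":0},{"dx":-0.024,"dy":0,"dz":0,"rx":0,"ry":0,"rz":0,"fingers":0},{"dx":-0.03,"dy":0,"dz":0,"rx":0,"ry":0,"rz":0,"fingers":0},{"dx":-0.036,"dy":0,"dz":0,"rx":0,"ry":0,"rz":0,"fingers":0},{"dx":-0.042,"dy":0,"dz":0,"rx":0,"ry":0,"rz":0,"fingers":0},{"dx":-0.048,"dy":0,"dz":0,"rx":0,"ry":0,"rz":0,"fingers":0},{"dx":-0.054,"dy":0,"dz":0,"rx":0,"ry":0,"rz":0,"fingers":0},{"dx":-0.054,"dy":0,"dz":0,"rx":0,"ry":0,"rz":0,"fingers":0},{"dx":-0.054,"dy":0,"dz":0,"rx":0,"ry":0,"rz":0,"fingers":0}]'; python3 -m creep '[{"dx":0,"dy":0,"dz":-0.04,"rx":0,"ry":0,"rz":0,"fingers":0},{"dx":0.02,"dy":0,"dz":-0.08,"rx":0,"ry":0,"rz":0,"fingers":0},{"dx":0.02,"dy":0,"dz":-0.12,"rx":0,"ry":0,"rz":0,"fingers":0},{"dx":-0.0,"dy":0,"dz":-0.15,"rx":0,"ry":0,"rz":0,"fingers":0},{"dx":-0.04,"dy":0,"dz":-0.15,"rx":0,"ry":0,"rz":0,"fingers":0},{"dx":-0.08,"dy":0,"dz":-0.15,"rx":0,"ry":0,"rz":0,"fingers":0},{"dx":-0.12,"dy":0,"dz":-0.15,"rx":0,"ry":0,"rz":0,"fingers":0},{"dx":-0.14,"dy":0,"dz":-0.15,"rx":0,"ry":0,"rz":0,"fingers":0},{"dx":-0.14,"dy":0,"dz":-0.15,"rx":0,"ry":0,"rz":0,"fingers":0},{"dx":-0.14,"dy":0,"dz":-0.15,"rx":0,"ry":0,"rz":0,"fingers":0}]'; python3 -c "
from h import *
goto(-.05,-.007,.16)
shot('wrist','pics/w6.png')"
```

```text
clock: 8.4
tcp_pos: [0.5865, 0.0153, 0.0655]
eef_rot: [180.0, 0.0, 8.9]
ft_force: [0.4, 0.2, -0.1]
gripper_width: 0.0473
grasp_force: 0.0
clock: 9.23
tcp_pos: [0.4485, -0.0065, 0.2161]
eef_rot: [180.0, -0.1, 8.9]
ft_force: [0.8, 0.6, -0.2]
gripper_width: 0.047
grasp_force: 0.0
d [0.1055 0.0011 0.0562] r [ 0.05 -0.07 -0.03] tcp in ledge [-0.1556 -0.0058  0.2161] F [ 0.8  0.6 -0.2] t 9.2333
```

View pics/w6.png

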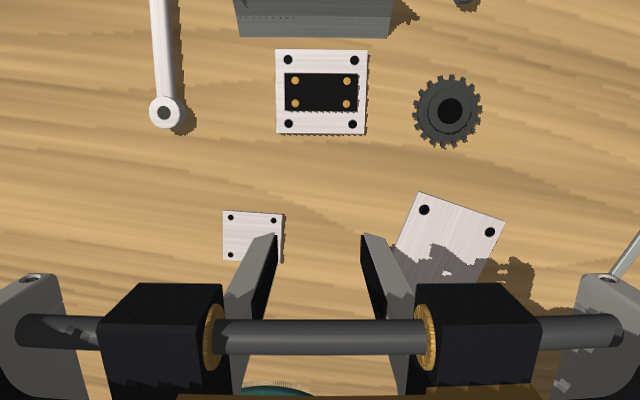

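The plate lies flat with its black lining up, corners (276,50), (367,50), (366,133), (277,132), before the ledge. The fingers are clear of everything.

```bash
python3 -c "
from h import *
L=RL.inv().apply(onplane('wrist',[[276,50],[367,50],[366,133],[277,132]],.006)-O);print(L.round(3),L.mean(0).round(3),monitor.state()['tcp_pos'])
print(job.close_job())"
```

```text
[[-0.015  0.04   0.006]
 [-0.015 -0.058  0.006]
 [-0.104 -0.059  0.006]
 [-0.103  0.042  0.006]] [-0.059 -0.009  0.006] [ 0.4491773  -0.00623271  0.21593434]
the job is handed in; nothing more can be done
None
```

The brake plate was turned over and lies flat, lining up, centre about 59 mm before the toe and 9 mm off the ledge's middle; no bystander looked moved in the pictures, and I handed the job in at about 9.3 s, with no verdict returned.

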